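Clip the culture dish down and index the counting stage to its third click

TASK

Make the dish on the counting stage ready for its fourth sector to be counted: press the open hold-down ring down over the dish until its sprung clip snaps onto the pin, and only then turn the black index knob clockwise (seen from above) by three clicks, not on towards the fourth. A spring drives the knob back when it is let go, so keep gripping it: the program finishes while still holding the knob at the third click, with the things standing around left where they are.

Things in the scene. Friction and masses are not known exactly. Their poses are not given: they have to be found in the camera images.
- indexer: the dish indexer: a low white keyhole-shaped housing 146 x 235 x 40 mm (x, y, z), fixed on the worktop; origin on the worktop under its middle, z up. In its own frame (mm): axis of the round stage at x 0, y +50; axis of the knob at x 0, y -58; the detent plunger stands beyond the knob at y -96 to -120, up to z 74. Its place differs from run to run and it is turned by up to 0.4 rad
- stage_centre (a point): the middle of the stage's top face (50 mm above the worktop), where the dish stands; the stage is a 120 mm aluminium disc 10 mm thick with six studs round the dish
- dish: flat round culture dish with lid, 89 mm across, 16 mm high, standing loose on the stage between the six studs; origin at the centre of its underside
- ring (a joint): angle (rad) of the flat steel hold-down ring (97 mm outside, 77 mm inside), hinged on the stage at its +x side (indexer frame): 0 = down on the dish, growing as its front end rises; starts 0.45 to 0.8 open and stays where it is left by hinge friction. Hinge axis parallel to the indexer's y while the knob is at 0; end stop at -0.012
- ring_hinge (a point): middle of the ring's hinge axis, 66 mm above the worktop, 64 mm from the stage axis towards the indexer's +x
- thumb_pad (a point): centre of the top face of the black ribbed thumb pad (17 mm long x 24 mm wide) at the ring's free end; it lies 120 mm from the hinge axis towards the indexer's -x and 13 mm above it when the ring is down, and swings with the ring about the hinge. Its z is square to the pad's face
- clip (a joint): angle (rad) of the sprung steel clip hanging from the ring's free end, beyond the thumb pad: 0 = hooked or hanging free, growing as it is pushed outward. With the ring at about 0.1 its ramp meets the pin; a push of 4 to 8 N straight down on the pad makes it ride over and snap under the pin (clip back to 0, ring within 0.01 of 0), and it then holds the ring down
- knob (a joint): angle (rad) of the index knob: 0 = home, growing clockwise seen from above, range 0 to 2.04. Clicks are 22.5 deg = 0.393 rad apart, the third at 1.178. The torque jumps by 0.08 N m on leaving each stop (to about 0.14), then falls evenly to about 0.05 up to the next. Let go, a spring runs it back to 0. The stage with dish and ring turns with it, same way, twice as far
- handle: the knob's black bar grip, 46 mm long, 14 mm thick, standing from 84 to 119 mm above the worktop on a round skirt 45 mm across; white line on top at its +x end. Origin on the knob's axis at grip height, 107 mm above the worktop; x along the bar, y across its thickness, z up. At knob 0 its x points 0.593 rad counter-clockwise from the indexer's x
- spare_dish: a second culture dish like the first, bystander on the worktop to the right of the indexer; origin at the centre of its underside
- marker: white and blue marker pen lying on the worktop to the right of the indexer, 135 mm long along its y, 16 mm thick, bystander; origin under its middle
- cup: white open specimen cup, 85 mm across, 84 mm high, bystander on the worktop to the right of the indexer; origin at the centre of its underside

How it is judged:
By the outcome, as a careful person would: the job done as asked, in the order asked, and still so for the second after the job is handed in, while the arm keeps its last pose, push and grip.
It also fails if it takes over 58 s, if anything falls off the work surface, if the arm or the gripper's body presses on something with over 40 N, if the wrist force passes 120 N, or if a joint passes its speed limit or range.

ROBOT

A 6-joint arm with a two-finger parallel gripper is mounted at the origin on a cart in front of the work surface, level with it; the furniture and walls round the work are solid. World frame = base frame: x ahead of the robot, y to its left, z up, the work surface at z = 0. Lengths are in m, angles in rad, forces in N, time in s.
With the tool pointing down it reaches from about 0.25 to 0.775 m from the base axis. Payload 4 kg.
Tool frame: the origin (TCP) lies at the very end of the fingers, on their centre line; the grasp point (between the pads) lies tcp_to_grasp behind it (tcp_to_grasp is the distance from the TCP to the grasp point, in m); z points along the fingers, y is the direction in which the jaws open and shut (so a half turn about z gives the same grasp; the last joint's range is limited). The gripper opens to 94 mm and grips with 3 to 60 N. Pads are 16 mm wide; open, the fingers measure 119 mm over their backs; the gripper's body (75 mm by 177 mm) begins 78 mm behind the grasp point.
Start: joints at [-1.392, 0.087, 1.371, -0, 1.684, -0.103], TCP at [0.153, -0.528, 0.206] pointing down, gripper open.
Joint ranges: [-3.1, 3.1], [-0.76, 2.03], [0.27, 2.55], [-1.08, 4.22], [0.17, 2.65], [-2.57, 2.57]. Speed limits (rad/s): [2.79, 2.79, 3.14, 3.14, 3.14, 3.14].

INTERFACE

Orientations are given as [roll, pitch, yaw] about the fixed x, y, z axes, in that order (R = Rz(yaw) Ry(pitch) Rx(roll)).
In Python, from bench import * gives the robot as it stands.
- The arm moves only by the tool play_rows, never from a script. Its argument "rows" is a list of rows, each a list of 3 entries, a list of its own where there are three numbers: the finger opening in cm, from 0 to 9.4, then the shift along the world's x, y, z in cm, then the turn, a rotation vector about the world's x, y, z in rad. A call has 1 to 8 rows; each row is the pose to reach, as a shift and turn from the pose commanded when the call began; what a row does not reach only later rows make up. A row lasts 1/12 s, in which the tool goes at most 41.7 mm and 7.16 degrees, less where a joint would pass 70% of its speed; a pose out of reach is approached as far as the arm can. A call with a gripper value outside its range is refused whole. The fingers move at their own pace and stop on an object; the grip force is fixed at half the most. Time passes only in rows, so rows that repeat a pose let the fingers close. It gives the time, the measured TCP pose, the force and the opening at its end, in the units of the state.
- get_obs(): the state, without advancing time (a new reading comes with each control period).
- snapshot(name): name is "scene" or "top"; returns a dict with "pixels" (400x640x3 uint8, red, green, blue), "fx", "fy", "cx", "cy" (pixels), "dist_coeffs" ([k1, k2, p1, p2, k3] as OpenCV has them; the pictures are not rectified), "rvec" (rotation vector, rad) and "tvec" (3), from world to camera coordinates, as OpenCV has them. Camera axes: x right, y down, z forward; pixel columns grow to the right and rows downward; lengths in m; the calibration is good to about 2 mm. A picture is of the moment at which its call begins. There is no depth.
- close_job(): hands the job in, once; it reports no verdict.
Trained networks look in the newest picture that a camera, given by its name, has taken for a name from the list of things; names that differ only in an ending like _2 or _b are one class to them, and where a whole thing is asked for, a point or a joint stands for the part that bears it (a point fixed in the world has none). Each returns a list of dicts, best first, with "confidence" (0 to 1); they miss things now and then, are a little off and sometimes report something else, mostly with a low value. They report only what shows in the picture. A call takes as long as a camera call.
- silhouettes(camera, label): "mask" (400x640 bool, what is visible of it) and "point" ([row, column] in pixels, amid what is visible of it).
The state is a dict: "time": time; "joint_positions": joint angles; "qvel": joint speeds; "joint_torque": joint torques, N m; "tool_pos": TCP position; "ee_rot": TCP orientation; "wrist_force": force on the tool from outside, world axes, zero at the start; "wrist_torque": the same for the moment, N m; "width": finger opening in m.
Only numpy, scipy, OpenCV 4.12 (cv2) and the standard library are available. Lean on these libraries where they do the work, as an engineer would, in place of code of your own. Each camera call takes 0.05 s, during which the arm holds its last target. There are 200 camera calls.

## Working session

There is one attempt and no reset: what is moved stays moved. The work goes in short steps, Python scripts to look and compute and a tool call to move; the robot and the scene stay as the last step left them, time stands still between calls to the robot, and variables do not carry over. Pictures are saved under pics/ and viewed, about 8 in all and at most 12, crops included, and the job is handed in when it is done.

Besides the shell and the picture viewer there is one more tool, called after "Call:" as a command line: name --argument value ..., lists and objects as JSON in quotes. play_rows: Moves the arm, as the interface text tells. Its arguments: {"type":"object","properties":{"rows":{"type":"array"}},"required":["rows"]}

```bash
mkdir -p pics
python3 - <<'E'
from bench import *
import cv2,pickle
o=get_obs();print(o)
D={}
for c in("scene","top"):
    s=snapshot(c);cv2.imwrite(f"pics/{c}0.png",s["pixels"][:,:,::-1]);
    print(c,{k:v for k,v in s.items() if k!="pixels"})
    D[c]=s
    for l in("indexer","dish","ring","thumb_pad","clip","knob","handle","spare_dish","cup","marker"):
        for r in silhouettes(c,l)[:2]:
            print(c,l,round(r["confidence"],2),r["point"],r["mask"].sum())
            D.setdefault((c,l),r["mask"])
pickle.dump(D,open("d0.pkl","wb"))
E
```

```text
{'time': 0.0, 'joint_positions': array([-1.39208065e+00,  8.79347950e-02,  1.37226219e+00, -1.19284393e-05,
        1.68359005e+00, -1.03120216e-01]), 'qvel': array([-0.00010472,  0.00043356,  0.00109997,  0.0009269 ,  0.00031773,
        0.00232316]), 'joint_torque': array([ 1.69593745e-04, -3.40177989e+01, -3.02425504e+01,  7.18668429e-02,
        3.29808611e-02, -1.85307904e-04]), 'tool_pos': array([ 0.15284763, -0.52775799,  0.2043112 ]), 'ee_rot': array([-3.13940871e+00, -2.14091592e-04,  2.81834333e-01]), 'wrist_force': array([ 0.07189365, -0.67388786,  0.10606852]), 'wrist_torque': array([-0.00930016, -0.00317895, -0.04120698]), 'width': 0.09429246080969682}
scene {'fx': 500.3249856016102, 'fy': 500.3249856016102, 'cx': 322.0259885970718, 'cy': 195.26133664243872, 'dist_coeffs': array([0.04530141, 0.        , 0.        , 0.        , 0.        ]), 'rvec': array([ 0.85337493, -2.36065865,  1.31893049]), 'tvec': array([0.38550631, 0.25733717, 0.88789018])}
scene indexer 0.85 [233.3, 267.0] 4302
scene dish 0.69 [231.2, 244.5] 1132
scene dish 0.27 [167.0, 391.5] 1097
scene ring 0.5
[... 295 characters left out ...]
r 0.62 [211.7, 400.3] 195
top {'fx': 481.0572977986108, 'fy': 481.0572977986108, 'cx': 320.025161104925, 'cy': 198.40875649138962, 'dist_coeffs': array([-0.0271385,  0.       ,  0.       ,  0.       ,  0.       ]), 'rvec': array([ 2.15571478, -2.09785154,  0.20573225]), 'tvec': array([-0.07137325,  0.52073838,  1.16684616])}
top indexer 0.91 [175.1, 248.6] 3540
top dish 0.82 [175.1, 230.1] 794
top dish 0.36 [173.2, 227.4] 460
top ring 0.62 [171.9, 225.7] 530
top thumb_pad 0.92 [174.5, 224.6] 458
top clip 0.54 [215.2, 325.5] 947
top knob 0.17 [173.0, 226.5] 504
top handle 0.91 [170.8, 274.2] 398
top cup 0.78 [206.2, 412.6] 984
top cup 0.37 [171.2, 225.4] 401
top marker 0.82 [251.1, 369.6] 276
```

```bash
cat > h.py <<'E'
import numpy as np,cv2
def ray(s,rc,z):
    p=cv2.undistortPoints(np.array([[[rc[1],rc[0]]]],float),np.array([[s["fx"],0,s["cx"]],[0,s["fy"],s["cy"]],[0,0,1]]),s["dist_coeffs"])[0,0]
    R=cv2.Rodrigues(s["rvec"])[0];d=R.T@[p[0],p[1],1];c=-R.T@s["tvec"]
    return c+d*(z-c[2])/d[2]
def proj(s,P):
    return cv2.projectPoints(np.array(P,float).reshape(-1,1,3),s["rvec"],s["tvec"],np.array([[s["fx"],0,s["cx"]],[0,s["fy"],s["cy"]],[0,0,1]]),s["dist_coeffs"])[0][:,0]
def idx(x,y,a,P):
    P=np.array(P,float);c,n=np.cos(a),np.sin(a)
    return np.c_[x+c*P[:,0]-n*P[:,1],y+n*P[:,0]+c*P[:,1],P[:,2]]
E
python3 - <<'E'
import pickle,cv2,numpy as np
from h import *
D=pickle.load(open("d0.pkl","rb"))
for c in("scene","top"):
    s=D[c]
    for l,z in(("handle",.107),("dish",.06),("thumb_pad",.13),("cup",.05),("spare_dish",.01),("marker",.01),("indexer",.03)):
        if (c,l) in D:
            r,q=np.nonzero(D[c,l]);print(c,l,ray(s,(r.mean(),q.mean()),z).round(3))
    im=s["pixels"][:,:,::-1];
    y,x=(140,190) if c=="scene" else (110,180)
    cv2.imwrite(f"pics/{c}0c.png",cv2.resize(im[y:y+150,x:x+200],None,fx=4,fy=4,interpolation=cv2.INTER_CUBIC))
E
```

```text
scene handle [0.566 0.09  0.107]
scene dish [0.569 0.177 0.06 ]
scene thumb_pad [0.563 0.177 0.13 ]
scene cup [ 0.504 -0.286  0.05 ]
scene spare_dish [ 0.489 -0.075  0.01 ]
scene marker [ 0.399 -0.186  0.01 ]
scene indexer [0.579 0.131 0.03 ]
top handle [0.58  0.063 0.107]
top dish [0.571 0.17  0.06 ]
top thumb_pad [0.577 0.172 0.13 ]
top cup [ 0.511 -0.293  0.05 ]
top marker [ 0.401 -0.19   0.01 ]
top indexer [0.575 0.125 0.03 ]
```

View pics/top0c.png

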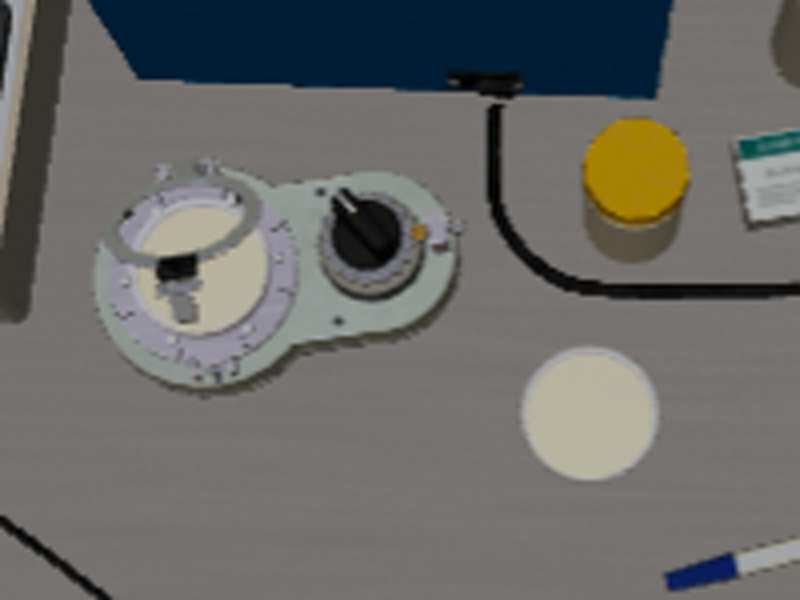

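View pics/scene0c.png

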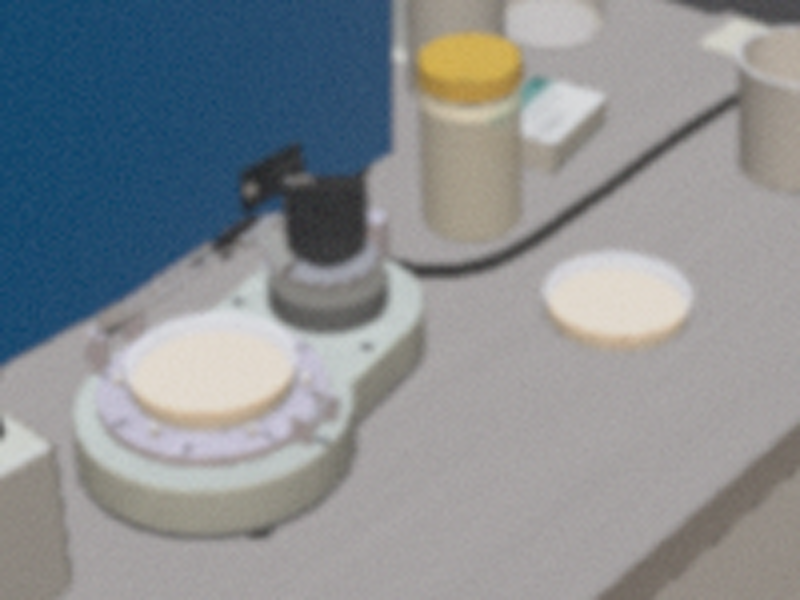

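Run:
```python
import pickle,cv2,numpy as np
from h import *
from scipy.optimize import least_squares
D=pickle.load(open("d0.pkl","rb"));s=D["top"]
P=lambda u,v:(110+v/4-.4,180+u/4-.4)
k=ray(s,P(366,232),.119);d=ray(s,P(203,270),.066);print(k,d,np.linalg.norm((k-d)[:2]))
# house outline extents in top crop: left 94, bottom 397(y=0.. z), big circle top face z .04
obs=dict(k=P(366,232)[::-1],d=P(203,270)[::-1])
sc=D["scene"];Q=lambda u,v:(140+v/4-.4,190+u/4-.4)
print("scene dish",ray(sc,Q(212,368),.066),"knob",ray(sc,Q(327,190),.119))
v=(d-k)[:2];a=np.arctan2(-v[0],v[1]);print("a",a)
# bar direction
b=ray(s,P(343,203),.119)-ray(s,P(388,262),.119);print("bar ang",np.arctan2(b[1],b[0])-.593)
def f(p):
    x,y,a,t=p
    c,n=np.cos(t),np.sin(t)
    pad=[.064-.12*c+0.013*n*1, .05, .066+.12*n+.013*c]
    W=idx(x,y,a,[[0,-.058,.119],[0,.05,.066],pad])
    U=np.array([P(366,232)[::-1],P(203,270)[::-1],P(178,266)[::-1]])
    W2=W[[0,1,2]];U2=np.array([Q(327,188)[::-1],Q(212,368)[::-1],Q(275,168)[::-1]])
    return np.r_[(proj(s,W)-U).ravel(),(proj(sc,W2)-U2).ravel()]
r=least_squares(f,[.57,.12,0,.6]);print(r.x,r.fun.round(1))
x,y,a,t=r.x
g=lambda t:idx(x,y,a,[[.064-.12*np.cos(t)+.013*np.sin(t),.05,.066+.12*np.sin(t)+.013*np.cos(t)]])[0].round(4)
print("pad",g(t),"down",g(0),g(.1),"knob",idx(x,y,a,[[0,-.058,.107]]),"bar ang",a+.593)
im=s["pixels"][:,:,::-1].copy()
th=np.linspace(0,2*np.pi,60)
for cy,rr,z in((.05,.073,.04),(.05,.06,.05),(.05,.0445,.066),(-.058,.0225,.084)):
    for q in proj(s,idx(x,y,a,np.c_[rr*np.cos(th),cy+rr*np.sin(th),0*th+z])): cv2.circle(im,tuple(int(i*16+8) for i in q),8,(0,0,255),-1,shift=4)
A=cv2.resize(im[110:260,180:300],None,fx=4,fy=4)
im=sc["pixels"][:,:,::-1].copy()
for cy,rr,z in((.05,.073,.04),(.05,.06,.05),(.05,.0445,.066),(-.058,.0225,.084)):
    for q in proj(sc,idx(x,y,a,np.c_[rr*np.cos(th),cy+rr*np.sin(th),0*th+z])): cv2.circle(im,tuple(int(i*16+8) for i in q),8,(0,0,255),-1,shift=4)
cv2.imwrite("pics/fit.png",cv2.resize(np.hstack([cv2.resize(A,(400,500)),cv2.resize(im[140:290,200:310],(400,500))]),None,fx=1,fy=1))
```

```text
[0.58139259 0.062809   0.119     ] [0.56734378 0.16932698 0.066     ] 0.10744044867964873
scene dish [0.56536352 0.17701425 0.066     ] knob [0.58189445 0.07270877 0.119     ]
a 0.13113453340251338
bar ang 0.08351451425574652
[0.57291984 0.11675975 0.25441894 0.8104564 ] [ 1.  -2.4  1.5  2.8  1.4 -1.7  2.  -2.5  5.9 -1.6 -8.4 10. ]
pad [0.5514 0.1628 0.1619] down [0.5061 0.1511 0.079 ] [0.508  0.1515 0.0909] knob [[0.58751746 0.06062679 0.107     ]] bar ang 0.8474189444764948
```

View pics/fit.png

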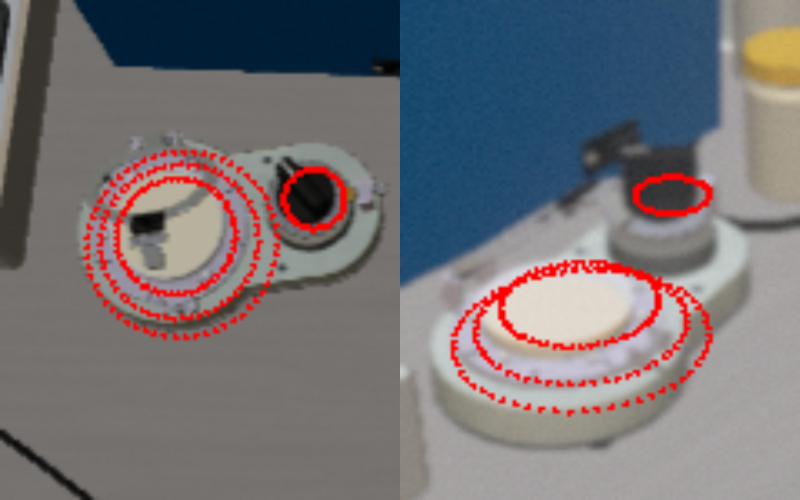

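Run:
```python
import pickle,cv2,numpy as np
from h import *
from scipy.optimize import least_squares
D=pickle.load(open("d0.pkl","rb"));s=D["top"]
P=lambda u,v:(110+v/4-.4,180+u/4-.4)
sc=D["scene"];Q=lambda u,v:(140+v/4-.4,190+u/4-.4)
def tri(p,q):
    a0,a1=ray(s,p,0),ray(s,p,.3);b0,b1=ray(sc,q,0),ray(sc,q,.3)
    A=np.c_[a1-a0,-(b1-b0)];k=np.linalg.lstsq(A,b0-a0,rcond=None)[0]
    x,y=a0+k[0]*(a1-a0),b0+k[1]*(b1-b0);return (x+y)/2,np.linalg.norm(x-y)
for n,p,q in(("pad",P(178,266),Q(270,178)),("knob",P(366,232),Q(327,190)),("dish",P(203,270),Q(212,368)),("spare",P(590,413),Q(617,300)),("yellow",P(637,168),Q(468,62))):print(n,tri(p,q))
print("cams",ray(sc,(0,0),1)*0-cv2.Rodrigues(sc["rvec"])[0].T@sc["tvec"])
m=D["scene","thumb_pad"];r,q=np.nonzero(m);print(r.min(),r.max(),q.min(),q.max())
m=D["scene","handle"];r,q=np.nonzero(m);print(r.min(),r.max(),q.min(),q.max())
m=D["top","handle"];r,q=np.nonzero(m);print(r.min(),r.max(),q.min(),q.max())
```

```text
pad (array([0.5391014 , 0.15909214, 0.18345391]), np.float64(0.007776185625352081))
knob (array([0.58538744, 0.06516991, 0.11324765]), np.float64(0.005994756054807583))
dish (array([0.56987844, 0.17132573, 0.06019885]), np.float64(0.0028954840041023437))
spare (array([ 0.49209513, -0.07674509,  0.01023686]), np.float64(0.0001545864266920494))
yellow (array([ 0.6281313 , -0.09939771,  0.11346524]), np.float64(0.0011239466479250819))
cams [-0.0762055   0.73083067  0.68063629]
194 223 214 262
184 212 260 284
157 180 261 283
```

Run:
```python
import pickle,cv2,numpy as np
D=pickle.load(open("d0.pkl","rb"))
a=cv2.resize(D["scene"]["pixels"][170:240,205:295,::-1],(630,490),interpolation=cv2.INTER_CUBIC)
cv2.imwrite("pics/z.png",a)
```

```text
(no output)
```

View pics/z.png

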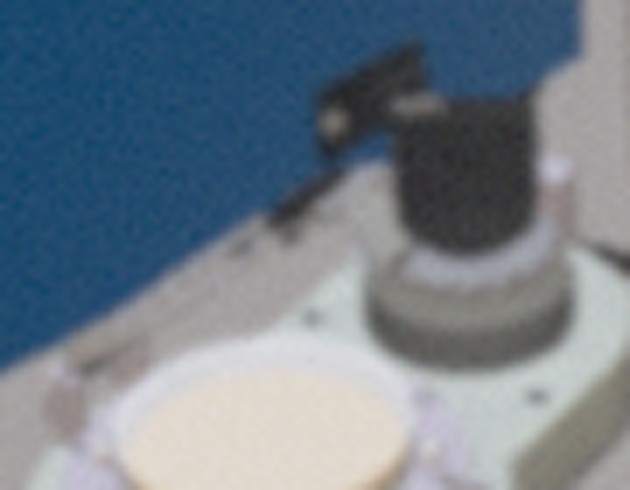

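```bash
cat > fit.py <<'E'
import pickle,cv2,numpy as np
from h import *
from scipy.optimize import least_squares
D=pickle.load(open("d0.pkl","rb"));s=D["top"];sc=D["scene"]
P=lambda u,v:np.array((180+u/4-.4,110+v/4-.4))
Q=lambda u,v:np.array((190+u/4-.4,140+v/4-.4))
T=[P(366,232),P(203,270),P(178,266)];S=[(271.4,186),Q(212,366),(249.3,197.5)]
def f(p):
    x,y,a,t=p
    c,n=np.cos(t),np.sin(t)
    W=idx(x,y,a,[[0,-.058,.119],[0,.05,.066],[.064-.12*c+.013*n,.05,.066+.12*n+.013*c]])
    return np.r_[(proj(s,W)-T).ravel(),(proj(sc,W)-S).ravel()]
r=least_squares(f,[.57,.12,0,.6]);print(r.x,r.fun.round(1))
x,y,a,t=r.x
g=lambda t:idx(x,y,a,[[.064-.12*np.cos(t)+.013*np.sin(t),.05,.066+.12*np.sin(t)+.013*np.cos(t)]])[0].round(4)
print("pad",g(t),"0.1",g(.1),"0",g(0),"knob",idx(x,y,a,[[0,-.058,.107]]),"bar ang",a+.593)
E
python3 fit.py
python3 - <<'E'
import bench;print([n for n in dir(bench) if n[0]!='_'])
import re
E
```

```text
[0.57566375 0.12256081 0.15218631 0.69239513] [-0.9 -1.3 -1.  -0.3 -0.6  0.5  1.5 -0.6  0.9 -1.1 -0.3 -0.1]
pad [0.5482 0.1689 0.1526] 0.1 [0.5146 0.1638 0.0909] 0 [0.5127 0.1635 0.079 ] knob [[0.58445653 0.06523118 0.107     ]] bar ang 0.7451863097843676
['IKError', 'close_job', 'get_obs', 'silhouettes', 'snapshot', 'tcp_to_grasp']
```

Run:
```python
from bench import *
from h import *
import pickle
D=pickle.load(open("d0.pkl","rb"));s=D["top"];sc=D["scene"]
P=lambda u,v:(110+v/4-.4,180+u/4-.4)
Q=lambda u,v:(140+v/4-.4,190+u/4-.4)
print(tcp_to_grasp, "topcam",-cv2.Rodrigues(s["rvec"])[0].T@s["tvec"])
for z in(0,.1,.2,.3):print(z,ray(s,P(138,80),z).round(3),ray(s,P(655,98),z).round(3),ray(s,P(95,0),z).round(3),"scene base",ray(sc,Q(10,365),z).round(3),ray(sc,Q(390,155),z).round(3))
cv2.imwrite("pics/full.png",np.hstack([cv2.resize(D[c]["pixels"][:,:,::-1],(400,250)) for c in("scene","top")]))
```

```text
0.0188 topcam [ 0.29756419 -0.05192036  1.24360459]
0 [0.713 0.234 0.   ] [ 0.71  -0.116  0.   ] [0.769 0.267 0.   ] scene base [0.723 0.19  0.   ] [ 0.721 -0.128  0.   ]
0.1 [0.679 0.211 0.1  ] [ 0.677 -0.111  0.1  ] [0.731 0.241 0.1  ] scene base [0.605 0.269 0.1  ] [ 0.604 -0.001  0.1  ]
0.2 [0.646 0.188 0.2  ] [ 0.644 -0.105  0.2  ] [0.693 0.216 0.2  ] scene base [0.488 0.349 0.2  ] [0.487 0.125 0.2  ]
0.3 [0.613 0.165 0.3  ] [ 0.611 -0.1    0.3  ] [0.655 0.19  0.3  ] scene base [0.371 0.428 0.3  ] [0.37  0.251 0.3  ]
```

View pics/full.png

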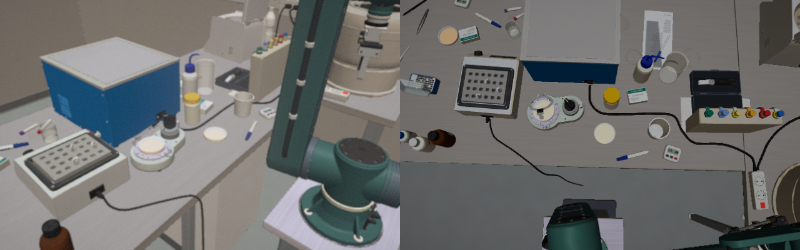

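Call:
play_rows --rows '[[0,[20,35,2],[0,0,-0.06]],[0,[20,35,2],[0,0,-0.06]],[0,[20,35,2],[0,0,-0.06]],[0,[39,69.5,0],[0,0,-0.13]],[0,[39,69.5,0],[0,0,-0.13]],[0,[39,69.5,0],[0,0,-0.13]],[0,[39,69.5,0],[0,0,-0.13]],[0,[39,69.5,0],[0,0,-0.13]]]'

```text
time: 1.77
tool_pos: [0.317, -0.2363, 0.21]
ee_rot: [3.141, -0.001, 0.151]
wrist_force: [0.9, -0.0, 0.4]
width: 0.0441
```

Call:
play_rows --rows '[[0,[22,39.5,0],[0,0,0]],[0,[22,39.5,0],[0,0,0]],[0,[22,39.5,0],[0,0,0]],[0,[22,39.5,0],[0,0,0]],[0,[22,39.5,0],[0,0,0]],[0,[22,39.5,0],[0,0,0]],[0,[22,39.5,0],[0,0,0]],[0,[22,39.5,0],[0,0,0]]]'

```text
time: 2.43
tool_pos: [0.4794, 0.0553, 0.2101]
ee_rot: [3.141, -0.001, 0.152]
wrist_force: [0.9, -0.5, 0.3]
width: 0.0006
```

Call:
play_rows --rows '[[0,[0,0,0],[0,0,0]],[0,[0,0,0],[0,0,0]],[0,[0,0,0],[0,0,0]]]'

```text
time: 2.68
tool_pos: [0.4785, 0.0528, 0.2096]
ee_rot: [3.141, 0.001, 0.152]
wrist_force: [0.1, -0.5, 0.0]
width: 0.0002
```

Call:
play_rows --rows '[[0,[6.7,11.5,0],[0,0,0]],[0,[6.7,11.5,0],[0,0,0]],[0,[6.7,11.5,0],[0,0,0]],[0,[6.7,11.5,0],[0,0,0]],[0,[6.7,11.5,-1],[0,0,0]],[0,[6.7,11.5,-1],[0,0,0]]]'

```text
time: 3.18
tool_pos: [0.5446, 0.166, 0.1976]
ee_rot: [3.14, 0.004, 0.15]
wrist_force: [-0.5, 0.3, -0.6]
width: 0.0005
```

```bash
cat > look.py <<'E'
import sys,pickle
from bench import *
from h import *
n=sys.argv[1];o=get_obs();print(o["time"],o["tool_pos"],o["ee_rot"],o["wrist_force"])
A=[]
for c,(r,q) in(("scene",(150,200)),("top",(120,190))):
    s=snapshot(c);pickle.dump(s,open(f"{n}_{c}.pkl","wb"));A.append(cv2.resize(s["pixels"][r:r+110,q:q+100,::-1],(400,440),interpolation=cv2.INTER_CUBIC))
cv2.imwrite(f"pics/{n}.png",np.hstack(A))
E
python3 look.py a
```

```text
3.1833 [0.54462135 0.16600733 0.19758776] [3.14019631 0.00406452 0.15009581] [-0.47768434  0.25291065 -0.59759933]
```

View pics/a.png

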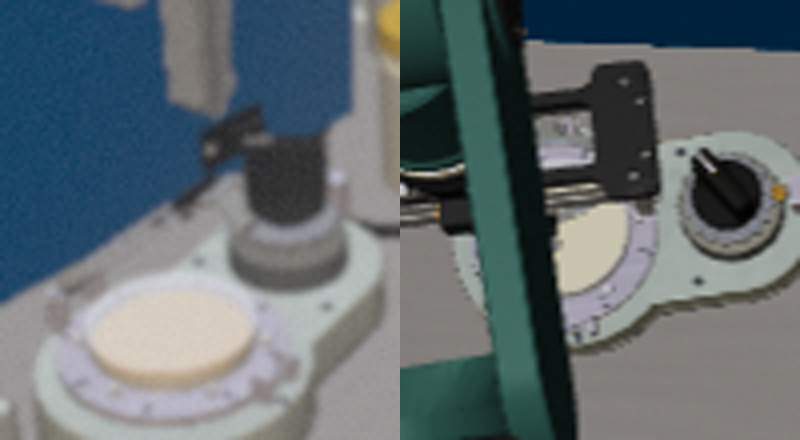

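Call:
play_rows --rows '[[0,[0.2,0.2,-2],[0,0,0]],[0,[0.2,0.2,-3],[0,0,0]],[0,[0.2,0.2,-3.7],[0,0,0]],[0,[0.2,0.2,-4.3],[0,0,0]],[0,[0,0.2,-4.8],[0,0,0]],[0,[0,0.2,-4.8],[0,0,0]]]'

```text
time: 3.78
tool_pos: [0.545, 0.1696, 0.1509]
ee_rot: [3.141, 0.002, 0.151]
wrist_force: [-1.0, -0.1, -0.4]
width: 0.0006
```

Call:
play_rows --rows '[[0,[-0.6,-0.2,-0.8],[0,0,0]],[0,[-1.2,-0.3,-1.6],[0,0,0]],[0,[-1.7,-0.4,-2.5],[0,0,0]],[0,[-2.2,-0.4,-3.5],[0,0,0]],[0,[-2.2,-0.4,-3.5],[0,0,0]]]'

```text
time: 4.2
tool_pos: [0.5222, 0.1659, 0.1153]
ee_rot: [3.141, 0.003, 0.152]
wrist_force: [-0.4, 0.6, -0.4]
width: 0.0008
```

```bash
python3 look.py b
```

```text
4.2 [0.52220022 0.16594682 0.11525965] [3.14145531e+00 2.96175108e-03 1.52044964e-01] [-0.41148456  0.60884589 -0.36331951]
```

View pics/b.png

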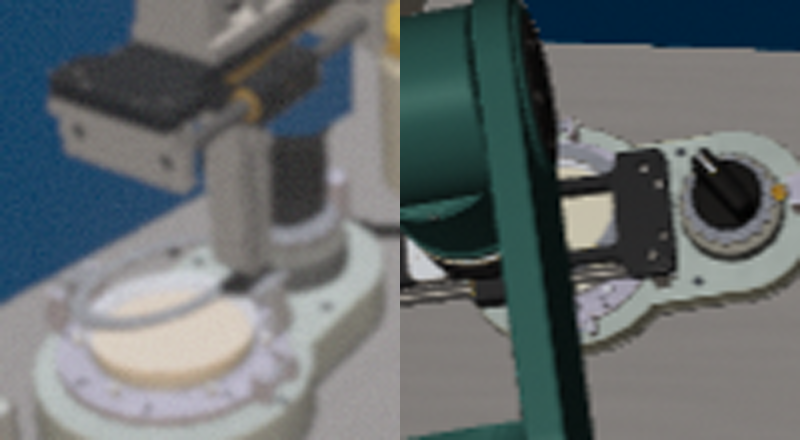

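Call:
play_rows --rows '[[0,[-0.4,-0.1,-0.9],[0,0,0]],[0,[-0.7,-0.2,-1.7],[0,0,0]],[0,[-0.8,-0.2,-2.4],[0,0,0]],[0,[-0.9,-0.2,-3.0],[0,0,0]],[0,[-0.9,-0.2,-3.3],[0,0,0]],[0,[-0.9,-0.2,-3.5],[0,0,0]],[0,[-0.9,-0.2,-3.5],[0,0,0]]]'

```text
time: 4.88
tool_pos: [0.5144, 0.164, 0.0808]
ee_rot: [3.142, 0.001, 0.152]
wrist_force: [-0.4, -0.0, 0.5]
width: 0.001
```

Call:
play_rows --rows '[[0,[0,0,-0.2],[0,0,0]],[0,[0,0,-0.4],[0,0,0]],[0,[0,0,-0.4],[0,0,0]],[0,[0,0,-0.4],[0,0,0]]]'

```text
time: 5.22
tool_pos: [0.5151, 0.1642, 0.0784]
ee_rot: [-3.142, -0.001, 0.152]
wrist_force: [-1.5, -0.1, 3.6]
width: 0.0004
```

Call:
play_rows --rows '[[0,[0,0,-0.1],[0,0,0]],[0,[0,0,-0.2],[0,0,0]],[0,[0,0,-0.2],[0,0,0]],[0,[0,0,-0.2],[0,0,0]]]'

```text
time: 5.55
tool_pos: [0.5151, 0.1642, 0.0781]
ee_rot: [3.142, -0.001, 0.152]
wrist_force: [-4.6, 0.2, 11.3]
width: 0.0003
```

Call:
play_rows --rows '[[0,[0,0,-0.1],[0,0,0]],[0,[0,0,-0.1],[0,0,0]],[0,[0,0,3],[0,0,0]],[4,[0,0,7],[0,0,0]],[6,[0,-2,11],[0,0,0]],[6,[2,-6,13],[0,0,0.2]],[6,[7,-9.8,13],[0,0,0.4]],[6,[7,-9.8,13],[0,0,0.5]]]'

```text
time: 6.22
tool_pos: [0.5871, 0.0642, 0.2084]
ee_rot: [3.138, -0.005, 0.527]
wrist_force: [0.1, 0.4, -0.8]
width: 0.0308
```

```bash
python3 look.py c
```

```text
6.2167 [0.58711334 0.06419771 0.20844208] [ 3.13783633 -0.00494265  0.52709671] [ 0.07744846  0.42916703 -0.80019896]
```

View pics/c.png

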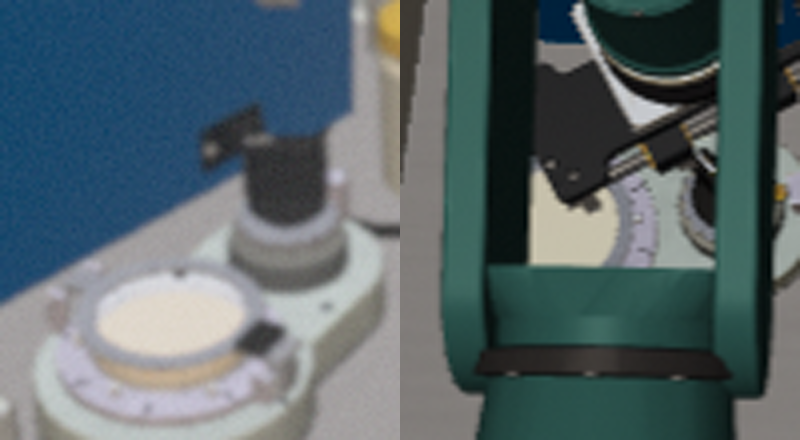

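Run:
```python
import pickle
from h import *
exec(open("fit.py").read().split("print(\"pad\"")[0])
s2=pickle.load(open("c_scene.pkl","rb"))
for t in(0,.05,.1):print(t,(proj(s2,[g(t)])[0]-[200,150])*4+1.5)
from bench import *
s=snapshot("scene");cv2.imwrite("pics/cz.png",cv2.resize(s["pixels"][195:265,205:305,::-1],(800,560),interpolation=cv2.INTER_CUBIC))
```

```text
[0.57566375 0.12256081 0.15218631 0.69239513] [-0.9 -1.3 -1.  -0.3 -0.6  0.5  1.5 -0.6  0.9 -1.1 -0.3 -0.1]
0 [262.98531557 335.43593685]
0.05 [261.25628499 325.2361052 ]
0.1 [258.95230859 315.00065896]
```

View pics/cz.png

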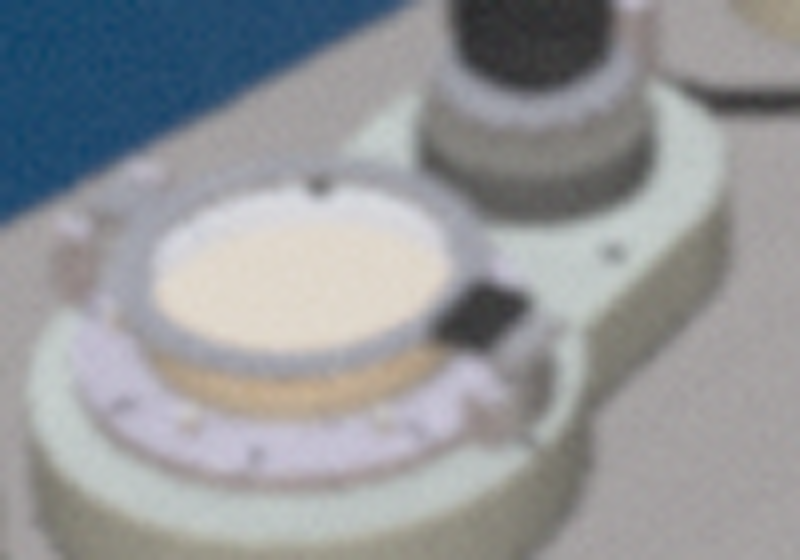

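Call:
play_rows --rows '[[6,[-0.3,0.1,-2],[0,0,0.1]],[6,[-0.3,0.1,-5],[0,0,0.19]],[6,[-0.3,0.1,-7],[0,0,0.19]],[6,[-0.3,0.1,-7],[0,0,0.19]]]'

```text
time: 6.7
tool_pos: [0.5773, 0.0682, 0.1295]
ee_rot: [-3.134, 0.009, 0.711]
wrist_force: [-0.9, -0.7, -0.5]
width: 0.0599
```

Call:
play_rows --rows '[[6,[0.1,-0.2,0],[0,0,0]],[6,[0.1,-0.2,0],[0,0,0]],[6,[0.1,-0.2,0],[0,0,0]]]'

```text
time: 6.95
tool_pos: [0.5838, 0.0655, 0.1381]
ee_rot: [3.139, -0.003, 0.711]
wrist_force: [-0.4, 1.1, 0.6]
width: 0.0601
```

Call:
play_rows --rows '[[6,[0,0,-2],[0,0,0]],[6,[0,0,-4],[0,0,0]],[6,[0,0,-4.8],[0,0,0]],[6,[0,0,-4.8],[0,0,0]],[6,[0,0,-4.8],[0,0,0]]]'

```text
time: 7.37
tool_pos: [0.5832, 0.0652, 0.0887]
ee_rot: [3.141, -0.001, 0.711]
wrist_force: [-1.1, -0.0, 0.6]
width: 0.0599
```

Call:
play_rows --rows '[[3,[0,0,0],[0,0,0]],[3,[0,0,0],[0,0,0]],[2.2,[0,0,0],[0,0,0]],[2.2,[0,0,0],[0,0,0]],[2,[0,0,0],[0,0,0]],[2,[0,0,0],[0,0,0]]]'

```text
time: 7.87
tool_pos: [0.5829, 0.0651, 0.088]
ee_rot: [3.141, -0.0, 0.712]
wrist_force: [0.8, -0.4, 0.7]
width: 0.0239
```

Call:
play_rows --rows '[[1.7,[0,0,0],[0,0,0]],[1.7,[0,0,0],[0,0,0]],[1.7,[0,0,0],[0,0,0]],[1.7,[0,0,0],[0,0,0]]]'

```text
time: 8.2
tool_pos: [0.5836, 0.0642, 0.0879]
ee_rot: [3.139, -0.0, 0.711]
wrist_force: [4.1, -4.2, -1.5]
width: 0.017
```

Call:
play_rows --rows '[[1.7,[0.1,-0.1,0],[0,0,0]],[1.7,[0.15,-0.17,0],[0,0,0]],[1.7,[0.15,-0.17,0],[0,0,0]]]'

```text
time: 8.45
tool_pos: [0.5836, 0.064, 0.0876]
ee_rot: [-3.14, 0.0, 0.712]
wrist_force: [0.2, -0.2, 0.1]
width: 0.0169
```

Call:
play_rows --rows '[[1.4,[0,0,0],[0,0,0]],[1.2,[0,0,0],[0,0,0]],[1,[0,0,0],[0,0,0]],[0.5,[0,0,0],[0,0,0]],[0,[0,0,0],[0,0,0]],[0,[0,0,0],[0,0,0]],[0,[0,0,0],[0,0,0]]]'

```text
time: 9.03
tool_pos: [0.5842, 0.0634, 0.0876]
ee_rot: [-3.141, 0.0, 0.712]
wrist_force: [0.5, -1.6, -2.1]
width: 0.0139
```

```bash
python3 -c "
from bench import *;o=get_obs();print(o['tool_pos'],o['ee_rot'],o['wrist_force'],o['wrist_torque'],o['width'],o['joint_positions'])"
```

```text
[0.58417889 0.06340402 0.08760401] [-3.14149640e+00  2.25007728e-04  7.11520676e-01] [ 0.46986983 -1.62120293 -2.11791928] [-0.25494622 -0.26459169 -0.02576503] 0.013850835310651299 [ 1.16828114e-02  2.21038266e-01  1.45457094e+00 -7.16925163e-05
  1.46621756e+00  8.70965965e-01]
```

Call:
play_rows --rows '[[0,[0,0,0],[0,0,-0.07]],[0,[0,0,0],[0,0,-0.14]],[0,[0,0,0],[0,0,-0.21]],[0,[0,0,0],[0,0,-0.28]],[0,[0,0,0],[0,0,-0.35]],[0,[0,0,0],[0,0,-0.4]],[0,[0,0,0],[0,0,-0.4]]]'

```text
time: 9.62
tool_pos: [0.5829, 0.0656, 0.0876]
ee_rot: [-3.137, 0.002, 0.312]
wrist_force: [-2.7, 5.1, -0.5]
width: 0.0141
```

```bash
python3 -c "
from bench import *;o=get_obs();print(o['tool_pos'],o['ee_rot'],o['wrist_force'],o['wrist_torque'],o['width'])"
```

```text
[0.58292836 0.06559294 0.08758982] [-3.13721147e+00  1.63290005e-03  3.12049432e-01] [-2.70964106  5.10145875 -0.50960833] [0.70627891 0.41836136 0.10538001] 0.014147469691716036
```

Call:
play_rows --rows '[[0,[-0.03,0.06,0],[0,0,-0.07]],[0,[-0.06,0.12,0],[0,0,-0.14]],[0,[-0.06,0.12,0],[0,0,-0.21]],[0,[-0.06,0.12,0],[0,0,-0.28]],[0,[-0.06,0.12,0],[0,0,-0.35]],[0,[-0.06,0.12,0],[0,0,-0.39]],[0,[-0.06,0.12,0],[0,0,-0.39]]]'

```text
time: 10.2
tool_pos: [0.5826, 0.068, 0.0876]
ee_rot: [-3.136, 0.003, -0.076]
wrist_force: [-1.0, 6.8, 0.3]
width: 0.0142
```

```bash
python3 -c "
from bench import *;o=get_obs();print(o['tool_pos'],o['ee_rot'],o['wrist_force'],o['wrist_torque'],o['width'])"
```

```text
[0.58258045 0.06803563 0.08758816] [-3.13591676e+00  2.69909150e-03 -7.64440199e-02] [-1.02856174  6.8114059   0.30633501] [1.17016773 0.26485709 0.13441735] 0.014166910648698855
```

Call:
play_rows --rows '[[0,[0,0.1,0],[0,0,-0.07]],[0,[0,0.15,0],[0,0,-0.14]],[0,[0,0.15,0],[0,0,-0.21]],[0,[0,0.15,0],[0,0,-0.28]],[0,[0,0.15,0],[0,0,-0.34]],[0,[0,0.15,0],[0,0,-0.34]],[0,[0,0.15,0],[0,0,-0.34]]]'

```text
time: 10.78
tool_pos: [0.5832, 0.0701, 0.0876]
ee_rot: [-3.136, 0.004, -0.415]
wrist_force: [-0.2, 8.3, -0.6]
width: 0.0141
```

```bash
cat > t.py <<'E'
from bench import *
o=get_obs();print(o['time'],o['tool_pos'].round(4),o['ee_rot'].round(4),o['wrist_force'].round(2),o['wrist_torque'].round(3),o['width'])
E
python3 t.py
```

```text
10.7833 [0.5832 0.0701 0.0876] [-3.1356  0.0036 -0.4152] [-0.15  8.29 -0.57] [1.395 0.089 0.146] 0.014054909565738287
```

Call:
play_rows --rows '[[0,[0,0.2,0],[0,0,0]],[0,[0,0.35,0],[0,0,0]],[0,[0,0.35,0],[0,0,0]],[0,[0,0.35,0],[0,0,0]]]'

```text
time: 11.12
tool_pos: [0.5832, 0.0701, 0.0876]
ee_rot: [-3.141, 0.002, -0.418]
wrist_force: [-1.8, 2.2, -0.4]
width: 0.0141
```

```bash
python3 t.py; python3 look.py d
python3 - <<'E'
from bench import *
for l in("thumb_pad","clip","ring"):
    for r in silhouettes("scene",l)[:2]:print(l,r["confidence"],r["point"])
import cv2
s=snapshot("scene");cv2.imwrite("pics/dz.png",cv2.resize(s["pixels"][175:265,195:305,::-1],(770,600),interpolation=cv2.INTER_CUBIC))
E
```

```text
11.1167 [0.5832 0.0701 0.0876] [-3.1413e+00  1.5000e-03 -4.1780e-01] [-1.85  2.19 -0.36] [0.592 0.296 0.095] 0.014129328034613593
11.1167 [0.58315815 0.07009809 0.08759042] [-3.14125237e+00  1.51967038e-03 -4.17764153e-01] [-1.84959391  2.19125865 -0.35837222]
thumb_pad 0.63 [239.4, 233.9]
clip 0.38 [234.1, 260.4]
ring 0.68 [241.2, 237.0]
ring 0.56 [206.3, 276.9]
```

View pics/dz.png

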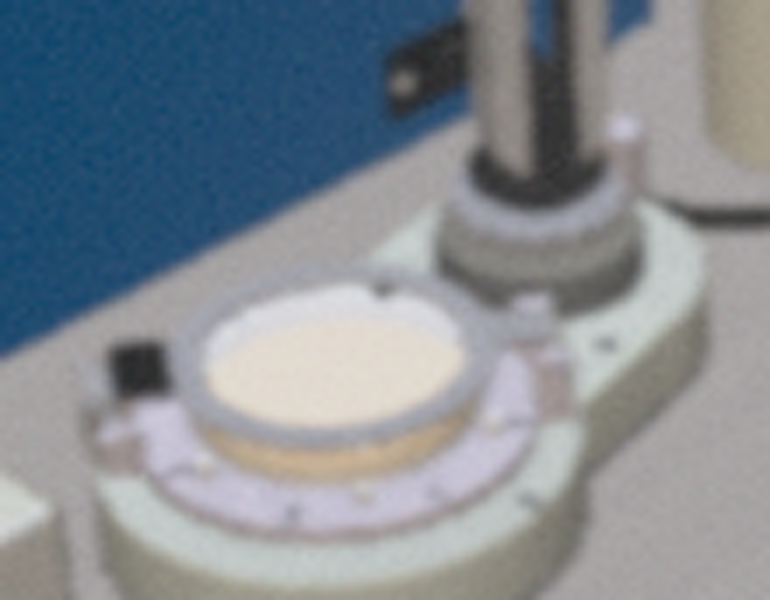

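```bash
cat > ang.py <<'E'
import sys,pickle
from h import *
s=pickle.load(open("c_scene.pkl","rb"))
def blk(s,box):
    g=s["pixels"].max(2).astype(float);r0,r1,c0,c1=box;w=np.clip(95-g[r0:r1,c0:c1],0,None)
    R,C=np.mgrid[r0:r1,c0:c1];return ((w*R).sum()/w.sum(),(w*C).sum()/w.sum())
h=blk(s,(228,241,257,274));n=blk(pickle.load(open(sys.argv[1],"rb")),(223,238,209,221))
H,N=ray(s,h,.079)[:2],ray(s,n,.079)[:2];print(h,n,H,N,"chord",np.linalg.norm(H-N))
print("knob from chord",np.arcsin(min(1,np.linalg.norm(H-N)/.112)))
for C in((.56808,.17196),(.5667,.1735)):   # stage axis estimates
    u,v=H-C,N-C;print(C,np.linalg.norm(u),np.linalg.norm(v),((np.arctan2(u[1],u[0])-np.arctan2(v[1],v[0]))%(2*np.pi))/2)
d=N-H;L=np.linalg.norm(d);m=(H+N)/2;nn=np.array([d[1],-d[0]])/L;q=np.sqrt(max(0,.056**2-L*L/4));print("centres",m+nn*q,m-nn*q)
E
python3 ang.py d_scene.pkl
```

```text
(np.float64(234.2081180811808), np.float64(264.5557195571956)) (np.float64(230.04362801377727), np.float64(214.398392652124)) [0.51222284 0.16630049] [0.59849109 0.22188927] chord 0.10262710707871003
knob from chord 1.1587755642933255
(0.56808, 0.17196) 0.0561431387271508 0.058461666512087264 1.1094223006295252
(0.5667, 0.1735) 0.0549508286884513 0.0578981424763762 1.1417311489277098
centres [0.56750411 0.17524372] [0.54320982 0.21294604]
```

Call:
play_rows --rows '[[0,[0,0.03,0],[0,0,-0.025]],[0,[0,0.03,0],[0,0,-0.025]],[0,[0,0.03,0],[0,0,-0.025]],[0,[0,0.03,0],[0,0,-0.025]]]'

```text
time: 11.75
tool_pos: [0.5833, 0.0702, 0.0876]
ee_rot: [3.142, 0.001, -0.443]
wrist_force: [-2.9, 4.3, -0.5]
width: 0.0135
```

```bash
python3 t.py
```

```text
11.75 [0.5833 0.0702 0.0876] [ 3.1416e+00  1.1000e-03 -4.4280e-01] [-2.95  4.28 -0.52] [0.796 0.507 0.175] 0.013549012690865272
```

Call:
play_rows --rows '[[0,[0,0.03,0],[0,0,-0.025]],[0,[0,0.03,0],[0,0,-0.025]],[0,[0,0.03,0],[0,0,-0.025]],[0,[0,0.03,0],[0,0,-0.025]]]'

```text
time: 12.08
tool_pos: [0.5833, 0.0704, 0.0876]
ee_rot: [3.141, 0.001, -0.468]
wrist_force: [-2.8, 3.5, -0.1]
width: 0.0138
```

```bash
python3 t.py; python3 look.py e; python3 ang.py e_scene.pkl
```

```text
12.0833 [0.5833 0.0704 0.0876] [ 3.1414e+00  9.0000e-04 -4.6780e-01] [-2.83  3.52 -0.15] [0.846 0.586 0.099] 0.013794543857343775
12.0833 [0.5833228  0.07037234 0.08760715] [ 3.14144178e+00  9.19224971e-04 -4.67797842e-01] [-2.83474217  3.52302785 -0.14873025]
(np.float64(234.2081180811808), np.float64(264.5557195571956)) (np.float64(228.50560471976402), np.float64(214.21356932153392)) [0.51222284 0.16630049] [0.6028238 0.2186527] chord 0.10463884223898114
knob from chord 1.2062213180628027
(0.56808, 0.17196) 0.0561431387271508 0.058200856627211764 1.1557420171810848
(0.5667, 0.1735) 0.0549508286884513 0.05782469271484993 1.188477274325204
centres [0.56751304 0.17518834] [0.5475336  0.20976484]
```

```bash
cat > av.py <<'E'
from bench import *
import numpy as np
T=[]
for i in range(12):
    snapshot("scene");o=get_obs();F,M,r=o["wrist_force"],o["wrist_torque"],o["tool_pos"]-[.589,.0675,0]
    T.append([*F[:2],M[2],M[2]+r[0]*F[1]-r[1]*F[0]])
T=np.array(T);print(o["time"],o["ee_rot"][2],T.mean(0).round(3),T.std(0).round(3))
E
python3 av.py
```

```text
12.7833 -0.46781612430271724 [-3.192  4.007  0.084  0.071] [0.569 0.451 0.018 0.019]
```

Call:
play_rows --rows '[[0,[0,0.15,0],[0,0,0.02]],[0,[-0.1,0.15,0],[0,0,0.04]],[0,[-0.1,0.15,0],[0,0,0.04]]]'

```text
time: 13.03
tool_pos: [0.5832, 0.0702, 0.0876]
ee_rot: [3.14, -0.002, -0.428]
wrist_force: [-0.6, -2.1, -1.7]
width: 0.014
```

```bash
python3 av.py
```

```text
13.6333 -0.42910185341718643 [ 0.553 -4.946  0.13   0.157] [0.447 0.81  0.022 0.024]
```

Call:
play_rows --rows '[[0,[0,0,0],[0,0,-0.02]],[0,[0,0,0],[0,0,-0.02]],[0,[0,0,0],[0,0,-0.02]]]'

```text
time: 13.88
tool_pos: [0.5833, 0.0703, 0.0877]
ee_rot: [3.14, -0.002, -0.449]
wrist_force: [2.1, -5.7, -3.8]
width: 0.014
```

```bash
python3 av.py
```

```text
14.4833 -0.4491523501199004 [ 1.051 -5.234  0.105  0.132] [0.489 0.642 0.031 0.03 ]
```

Call:
play_rows --rows '[[0,[0,0,0],[0,0,-0.02]],[0,[0,0,0],[0,0,-0.02]],[0,[0,0,0],[0,0,-0.02]]]'

```text
time: 14.73
tool_pos: [0.5833, 0.0704, 0.0876]
ee_rot: [3.14, -0.002, -0.469]
wrist_force: [0.9, -4.9, -3.1]
width: 0.0139
```

```bash
python3 av.py
```

```text
15.3333 -0.46920119751586564 [ 1.146 -5.022  0.107  0.133] [0.325 0.496 0.026 0.025]
```

Call:
play_rows --rows '[[0,[0.05,-0.08,0],[0,0,0]],[0,[0.05,-0.08,0],[0,0,0]],[0,[0.05,-0.08,0],[0,0,0]],[0,[0.05,-0.08,0],[0,0,0]]]'

```text
time: 15.67
tool_pos: [0.5833, 0.0704, 0.0876]
ee_rot: [3.141, -0.0, -0.469]
wrist_force: [0.2, -4.5, -4.0]
width: 0.0138
```

```bash
python3 av.py; python3 look.py f; python3 ang.py f_scene.pkl
```

```text
16.2667 -0.46865456408103134 [ 0.966 -4.961  0.101  0.127] [0.485 0.537 0.027 0.025]
16.2667 [0.58327871 0.07044379 0.08761622] [ 3.14080394e+00 -5.39601531e-04 -4.68654564e-01] [ 1.46036402 -3.92352784 -5.05734851]
(np.float64(234.2081180811808), np.float64(264.5557195571956)) (np.float64(228.42446869615165), np.float64(214.21711659965538)) [0.51222284 0.16630049] [0.60303321 0.21846378] chord 0.10472598789363044
knob from chord 1.2084098450217884
(0.56808, 0.17196) 0.0561431387271508 0.05817498532492483 1.1581552658988383
(0.5667, 0.1735) 0.0549508286884513 0.057808685588275344 1.1909123700776072
centres [0.56751636 0.17516767] [0.54773969 0.2095966 ]
```

View pics/f.png

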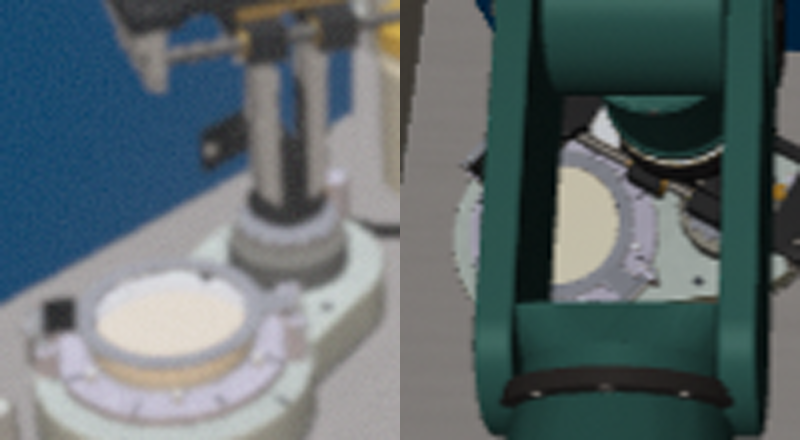

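```bash
python3 -c "
from bench import *;print(close_job())"
```

```text
the job is handed in; nothing more can be done
None
```

I pressed the hold-down ring down first, then turned the knob clockwise to about the third click. I handed the job in at about 16 s of the 58 s, with the gripper still holding the knob.

**Ring:** It met a hard stop at about 11 N, with the pad about 78 mm above the worktop; the expected height when down is 79 mm. After I let go, the pad stayed where angle 0 would put it in the image, and it still looked flat after the stage had turned. I did not see the clip's hook under the pin close up, so I am inferring the snap from that force and height.

**Knob:** The hand turned 1.18 rad, against 1.178 for the third click. The thumb pad's position in the image gave 1.16 to 1.21 rad, depending on which estimate of the stage centre I used.

**Checks that did not settle it:**
- **Click torque:** The wrist torque averaged about 0.10 N m, but it was too noisy and too mixed with a sideways force to confirm the click by feel.
- **Sideways force:** I gripped the bar about 6 mm off the knob's axis. About 5 N of sideways force remained at the end, and my last attempt to relieve it changed nothing. It is well below the limits.

I didn't touch the spare dish, marker or cup.

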